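# Open the child-resistant coin-cell vial

## Task

Open the child-resistant vial of coin cells that stands in the dark wooden block: press its white cap down against the spring, no harder than it takes to free the lock, turn it anticlockwise and lift it straight off, never forcing it. Set the cap down, open side down, on the floor of the empty bay of the steel tray rather than dropping it, and leave everything else where it is.

Things in the scene. Friction and masses are not known exactly. Their poses are not given: they have to be found in the camera images.
- vial: amber coin-cell vial, 48 mm in diameter, clamped in a dark wooden block 90 x 90 x 30 mm high fixed to the ledge; it cannot move or turn. Origin: centre of the block's underside, on the vial's axis, z up. Shoulder at z = 54 mm; neck 35 mm in diameter, 54 to 84 mm. An orange mark on the block along +x shows the locked direction of the cap's pointer.
- vial_neck (a point): centre of the vial's rim, 84 mm above its origin, axes as the vial's. Round the neck, four times: a locking pocket, anticlockwise of it a tooth, an open slot, an end wall. Teeth and a landing flange (52 mm in diameter) belong to a snapped-on grey collar that sits at a different height on each vial. The neck cracks if cap and vial push on one another with more than 25 N in all.
- cap: white ribbed round safety cap, 54 mm in diameter, 34 mm high, about 40 g; four lugs inside and a sprung liner disc. Origin: centre of its open underside, z up; orange pointer on top along +x. Locked, its underside is 68 mm above the vial's origin, pointer within 3 degrees of the mark. Grip its ribs at any angle; gripping may shift it a millimetre or two.
- cap_top (a point): centre of the cap's top face, 34 mm above its origin. Pressing takes 5 N at first, 0.6 N more per mm. At 2 to 8 mm down the lugs clear the teeth; 1 mm on, the skirt lands on the flange and the force shoots up: 13 N is always enough. Held down, it turns anticlockwise (from above): past the teeth at 34 degrees, mid-slot at 50, end wall at 66. Mid-slot it lifts straight off (by 20 mm).
- tray: stainless steel tray 150 x 280 x 24 mm high with walls and floor 4 mm thick, fixed to the ledge, parted across its middle (y = 0) into two bays, each 142 x 134 mm inside; the wall between is 21 mm high. Origin: centre of its underside, z up. The bay at -y holds the three grey cartridges, the bay at +y is empty.
- bay (a point): centre of the floor of the tray's empty bay, 4 mm above the ledge; axes as the tray's
- cart_a: grey cartridge 60 x 56 x 8 mm lying in the other bay; origin centre of its underside; leave it alone
- cart_b: grey cartridge 60 x 56 x 8 mm lying in the other bay; origin centre of its underside; leave it alone
- cart_c: grey cartridge 60 x 56 x 8 mm lying on top of the other two; origin centre of its underside; leave it alone
- console: green handheld console 85 x 168 x 20 mm lying on the ledge; origin centre of its underside; leave it alone
- block_a: pale wooden block, 40 mm cube; origin centre of its underside; leave it alone
- block_b: wooden block 30 x 64 x 30 mm; origin centre of its underside; leave it alone
- driver: small screwdriver 143 mm long, 11 mm thick, lying along its x between vial and tray; origin on its underside, 71 mm from the handle's end; leave it alone
Not all that is in view belongs to the job. Leave any blue or yellow look-alike of the cap alone.

How it is judged (in metres and radians):
On the way, in this order (a step that is already met when the one before it is completed fails the run):
1. the cap, still on the vial, is turned out of its lock (more than 34 degrees) (angle between the x axis of cap and the x axis of vial, either way round above 0.6 rad and z of cap in the frame of vial below 0.072 m and horizontal distance between cap and vial below 0.005 m), for 0.05 s.
2. the cap is lifted clear of the vial (z of cap in the frame of vial above 0.09 m), for 0.05 s.
At the end, for the whole second after the job is handed in: The cap rests open side down, flat (within 5 degrees) on the floor of the tray's empty bay, its underside within 3 mm of that floor and the whole cap inside the bay, released and still (x of cap in the frame of bay between -0.046 and 0.046 m and y of cap in the frame of bay between -0.042 and 0.042 m and z of cap in the frame of bay between -0.003 and 0.003 m and angle between cap's own z axis and vertical below 0.08 rad and linear speed of cap below 0.02 m/s); the robot touches nothing.
It fails at once if cap and vial pushed on one another with more than 25 N (contact force between cap and vial above 25 N).
It fails at once if the cap was dropped or thrown (moving at over 0.6 m/s while not held) (contact force between the fingers and cap below 0.1 N and linear speed of cap above 0.6 m/s).
It fails at once if a bystander was moved by more than 20 mm (distance of any of cart_a, cart_b, cart_c, console, block_a, block_b, driver from where it was at the start of the episode above 0.02 m).
It also fails if it takes over 53 s, if anything falls off the work surface, if the arm or the gripper's body presses on something with over 40 N, if the wrist force passes 120 N, or if a joint passes its speed limit or range.

## Robot

A 6-joint arm with a two-finger parallel gripper is mounted at the origin on the work surface. World frame = base frame: x ahead of the robot, y to its left, z up, the work surface at z = 0. Lengths are in m, angles in degrees, forces in N, time in s.
With the tool pointing down it reaches from about 0.35 to 0.875 m from the base axis. Payload 4.2 kg.
Tool frame: the origin (TCP) lies midway between the tips of the shut fingers; the grasp point (between the pads) lies 19 mm behind it; x points along the fingers, y is the direction in which the jaws open and shut, and the axes are right-handed (so a half turn about x gives the same grasp; the last joint's range is limited). The gripper opens to 87 mm and grips with 3 to 60 N. Pads are 19 mm wide; open, the fingers measure 117 mm over their backs; the gripper's body (75 mm by 190 mm) begins 51 mm behind the grasp point.
Start: joints at [14.817, 22.042, 0.453, 0, -68.411, -14.817], TCP at [0.625, 0, 0.223] pointing down, gripper open.
Joint ranges: [-179.83, 179.83], [-69.29, 118.12], [-61.27, 80.66], [-181.25, 117.63], [-171.15, -9.14], [-177.46, 177.46]. Speed limits (degrees/s): [159.86, 159.86, 180, 180, 180, 180].

## Interface

Orientations are given as a 3x3 rotation matrix whose columns are the frame's x, y, z axes.
In Python, from station import r gives the robot as it stands.
- The arm moves only by the tool play_rows, never from a script. Its argument "plan" is a list that holds one entry, the list of rows, each a list of 6 numbers: the shift along the tool's x, y, z in cm, then the turn, a rotation vector about the tool's x, y, z in units of 10 degrees (1.0 is 10 degrees). A call has 1 to 5 rows; each row is the pose to reach, as a shift and turn from the pose commanded when the call began, along the tool's axes at that moment; what a row does not reach only later rows make up. A row lasts 1/8 s, in which the tool goes at most 62.5 mm and 10.7 degrees, less where a joint would pass 70% of its speed; a pose out of reach is approached as far as the arm can. A call with a gripper value outside its range is refused whole. "hand" is the opening, from 0 (shut) to 1 (fully open), set as the call begins (left out, the last holds). The fingers move at their own pace and stop on an object; the grip force is fixed at half the most. Time passes only in rows, so rows that repeat a pose let the fingers close. It gives the time, the measured TCP pose, the force and the opening at its end, in the units of the state.
- r.sense(): the state, without advancing time (a new reading comes with each control period).
- r.capture(name): name is "scene" or "side" or "wrist"; returns (picture, depth): 384x512x3 uint8, blue, green, red; 384x512 float32, m along the optical axis (not along the pixel's ray), 0 where there is no reading.
- r.get_calibration(name): a dict with "vfov" (degrees; the focal length in pixels is half the picture's height over the tangent of half this angle, whatever the lens; pixels are square), "cx", "cy" (the principal point, pixels), "rvec" (rotation vector, rad) and "tvec" (3), from world to camera coordinates, as OpenCV has them. Camera axes: x right, y down, z forward; pixel columns grow to the right and rows downward; lengths in m; the calibration is good to about 2 mm. A picture is of the moment at which its call begins: read the wrist's pose just before it. get_calibration takes no time and is no camera call; for the wrist camera it gives the pose at the moment of the call.
- r.finish_job(): hands the job in, once; it reports no verdict.
The state is a dict: "time_s": time; "joints": joint angles; "joint_velocities": joint speeds; "effort": joint torques, N m; "tcp_pos": TCP position; "ee_rot": TCP orientation; "wrist_force": force on the tool from outside, world axes, zero at the start; "moment": the same for the moment, N m; "gripper_width": opening from 0.0 (shut) to 1.0 (fully open).
Only numpy, scipy, OpenCV 4.12 (cv2) and the standard library are available. Lean on these libraries where they do the work, as an engineer would, in place of code of your own. Each camera call takes 0.05 s, during which the arm holds its last target.

## Working session

There is one attempt and no reset: what is moved stays moved. The work goes in short steps, Python scripts to look and compute and a tool call to move; the robot and the scene stay as the last step left them, time stands still between calls to the robot, and variables do not carry over. Pictures are saved under pics/ and viewed, and the job is handed in when it is done.

Besides the shell and the picture viewer there is one more tool, called after "Request:" by a JSON object that holds its "op" and its "data", one argument or row to a line. play_rows: Moves the arm, as the interface text tells. Its arguments: {"type":"object","properties":{"plan":{"type":"array","items":{"type":"array","items":{"type":"array","items":{"type":"number"}}}},"hand":{"type":"number"}},"required":["plan"]}

```bash
ls; mkdir -p pics; python3 - <<'E'
from station import r
import cv2,numpy as np
s=r.sense()
print({k:np.round(v,3).tolist() for k,v in s.items()})
for n in ["scene","side","wrist"]:
    im,d=r.capture(n); cv2.imwrite(f"pics/{n}0.png",im); np.save(f"{n}0.npy",d)
    c=r.get_calibration(n); print(n,c); np.save(f"{n}0c.npy",c,allow_pickle=True)
E
```

```text
pics
{'time_s': 0.0, 'joints': [14.816, 22.092, 0.379, -0.03, -68.41, -14.819], 'joint_velocities': [-0.056, 0.018, 0.105, 0.027, 0.11, -0.05], 'effort': [0.001, -39.066, 18.74, 4.22, 0.011, -0.0], 'tcp_pos': [0.624, 0.0, 0.221], 'ee_rot': [[-0.002, -1.0, 0.0], [-0.0, 0.0, 1.0], [-1.0, 0.002, -0.0]], 'wrist_force': [-0.07, -0.778, 0.53], 'moment': [0.055, 0.023, 0.023], 'gripper_width': 0.996}
scene {'vfov': 55.18368900964609, 'cx': 261.99823779737164, 'cy': 194.49463606864484, 'rvec': array([ 1.90877312,  1.71596793, -0.58399721]), 'tvec': array([-0.08511817, -0.41850464,  1.49475884])}
side {'vfov': 45.973925358798226, 'cx': 253.4673696365845, 'cy': 186.12050072956592, 'rvec': array([ 2.31997371, -0.14731475,  0.04154535]), 'tvec': array([-0.60546021,  0.1190638 ,  1.05537624])}
wrist {'vfov': 65.68292954029711, 'cx': 256.20106156559575, 'cy': 191.98790533310196, 'rvec': array([2.37282240e-03, 3.11413761e+00, 4.02415332e-01]), 'tvec': array([ 0.62380307, -0.03101608,  0.39051737])}
```

View pics/scene0.png

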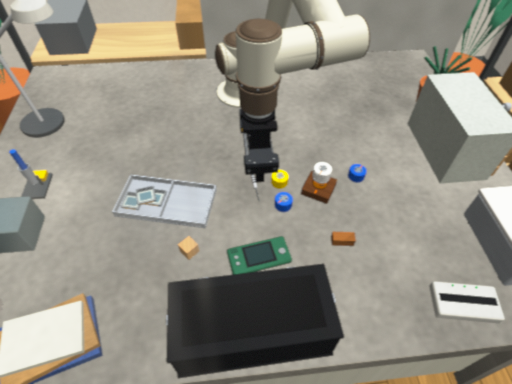

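View pics/side0.png

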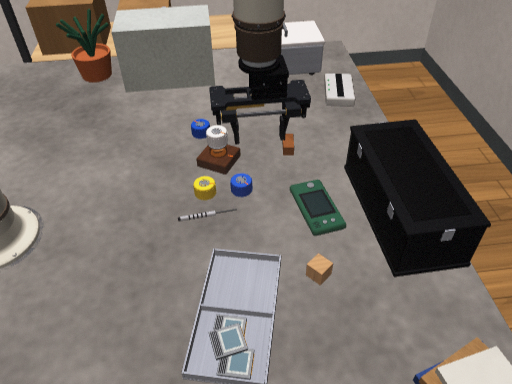

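View pics/wrist0.png

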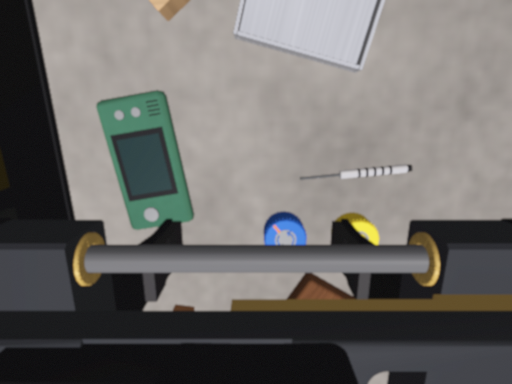

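```bash
cat > h.py <<'E'
import cv2,numpy as np
def load(n,k=0): return cv2.imread(f"pics/{n}{k}.png"),np.load(f"{n}{k}.npy"),np.load(f"{n}{k}c.npy",allow_pickle=True).item()
def KRT(c,h=384):
    f=h/2/np.tan(np.radians(c['vfov'])/2); K=np.array([[f,0,c['cx']],[0,f,c['cy']],[0,0,1]])
    return K,cv2.Rodrigues(np.array(c['rvec']))[0],np.array(c['tvec'])
def cloud(d,c):
    K,R,t=KRT(c); v,u=np.mgrid[:d.shape[0],:d.shape[1]]
    P=np.stack([(u-K[0,2])/K[0,0]*d,(v-K[1,2])/K[1,1]*d,d],-1)
    return (P-t)@R
def ray(u,v,c,z):
    K,R,t=KRT(c); C=-R.T@t; D=R.T@np.array([(u-K[0,2])/K[0,0],(v-K[1,2])/K[1,1],1.])
    return C+D*(z-C[2])/D[2]
def proj(p,c):
    K,R,t=KRT(c); q=K@(R@np.asarray(p,float)+t); return q[:2]/q[2]
E
python3 - <<'E'
from h import *
a,_,_=load("side");b,_,_=load("scene")
A=cv2.resize(a[110:190,180:260],(560,560),interpolation=cv2.INTER_CUBIC)
cv2.imwrite("pics/cs.png",A)
B=cv2.resize(b[155:205,295:345],(560,560),interpolation=cv2.INTER_CUBIC)
cv2.imwrite("pics/cb.png",B)
for n in("side","scene"):
    im,d,c=load(n);P=cloud(d,c)
    if n=="side": pts=[(217,130),(217,150),(260,250),(220,300),(231,345)]
    else: pts=[(321,168),(321,185),(190,200)]
    for u,v in pts: print(n,u,v,np.round(P[v,u],4))
E
```

```text
side 217 130 [0.5409 0.2067 0.1019]
side 217 150 [0.5361 0.1838 0.0541]
side 260 250 [ 6.102e-01 -1.202e-01  5.000e-04]
side 220 300 [ 0.5127 -0.24    0.004 ]
side 231 345 [ 0.5269 -0.3483  0.0205]
scene 321 168 [0.5408 0.2    0.1047]
scene 321 185 [0.5588 0.2045 0.0469]
scene 190 200 [ 0.5451 -0.1999  0.0057]
```

View pics/cs.png

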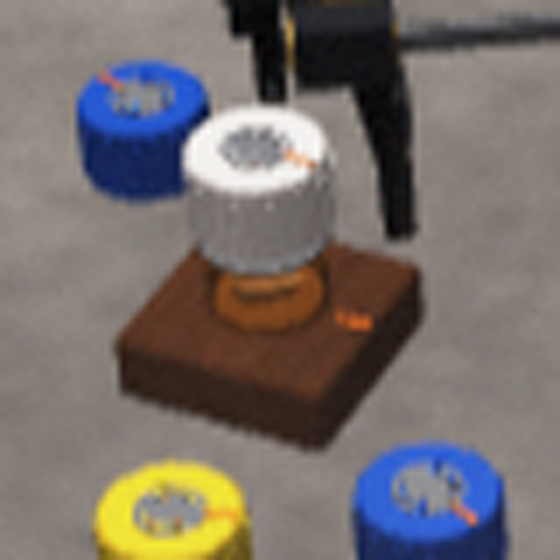

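View pics/cb.png

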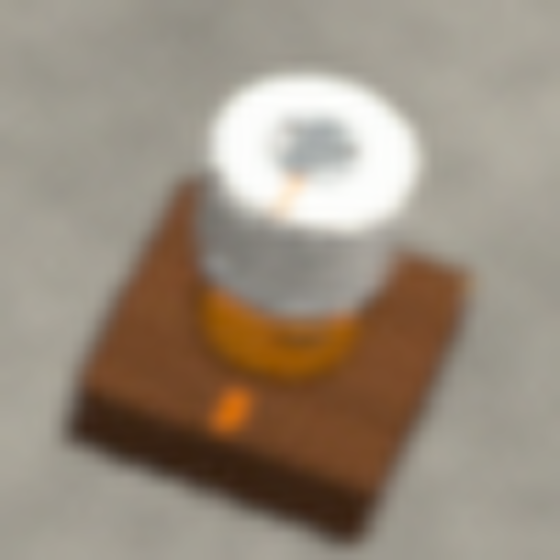

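The white cap is on the dark block at side (217,135) and scene (321,170). The lookalikes are blue at side (200,128) and (241,184), and yellow at (204,187). The white one fits because it's the only cap on the amber vial in the dark block, and its pointer lines up with the mark. Next I'll measure it and the tray.

```bash
python3 - <<'E'
from h import *
for n in("side","scene"):
    im,d,c=load(n);P=cloud(d,c).astype(np.float32)
    near=(np.hypot(P[...,0]-.54,P[...,1]-.2)<.05)&(d>0)
    m=near&(P[...,2]>.098)&(P[...,2]<.108)
    q=P[m]; (x,y),rad=cv2.minEnclosingCircle(q[:,:2]); print(n,"cap top",x,y,rad,np.median(q[:,2]),q[:,:2].mean(0),len(q))
    near=(np.hypot(P[...,0]-.54,P[...,1]-.2)<.09)&(d>0)
    m=near&(P[...,2]>.026)&(P[...,2]<.034)
    rr=cv2.minAreaRect(P[m][:,:2]*1000); print("block",rr)
    hsv=cv2.cvtColor(im,cv2.COLOR_BGR2HSV)
    # tray rim/walls
    m=(d>0)&(P[...,2]>.012)&(P[...,2]<.03)&(P[...,0]>.4)&(P[...,0]<.7)&(P[...,1]>-.46)&(P[...,1]<-.07)
    k=cv2.connectedComponentsWithStats(m.astype(np.uint8)); 
    i=1+np.argmax(k[2][1:,4]); print("tray",k[2][i],cv2.minAreaRect(P[k[1]==i][:,:2]*1000))
    A=cv2.resize(im[230:384,160:300] if n=="side" else im[165:235,100:230],None,fx=4,fy=4,interpolation=cv2.INTER_CUBIC); cv2.imwrite(f"pics/t{n}.png",A)
# orange marks
for n,pts in (("side",[((352/7+180),(320/7+110),.03),(300/7+180,158/7+110,.102),(255/7+180,148/7+110,.102)]),("scene",[(232/11.2+295,408/11.2+155,.03),(288/11.2+295,195/11.2+155,.102),(316/11.2+295,147/11.2+155,.102)])):
    c=load(n)[2]
    for u,v,z in pts: print(n,ray(u,v,c,z))
E
```

```text
Traceback (most recent call last):
cv2.error: OpenCV(4.12.0) /io/opencv/modules/imgproc/src/shapedescr.cpp:201: error: (-215:Assertion failed) count >= 0 && (depth == CV_32F || depth == CV_32S) in function 'minEnclosingCircle'
```

```bash
ls pics
```

```text
cb.png
cs.png
scene0.png
side0.png
wrist0.png
```

```bash
cat > m.py <<'E'
from h import *
C=np.ascontiguousarray
for n in("side","scene"):
    im,d,c=load(n);P=cloud(d,c).astype(np.float32)
    near=(np.hypot(P[...,0]-.54,P[...,1]-.2)<.05)&(d>0)
    m=near&(P[...,2]>.098)&(P[...,2]<.108)
    q=P[m]; (x,y),rad=cv2.minEnclosingCircle(C(q[:,:2])); print(n,"cap top",x,y,rad,np.median(q[:,2]),q[:,:2].mean(0),len(q))
    near=(np.hypot(P[...,0]-.54,P[...,1]-.2)<.09)&(d>0)
    m=near&(P[...,2]>.026)&(P[...,2]<.034)
    rr=cv2.minAreaRect(C(P[m][:,:2]*1000)); print("block",rr)
    m=(d>0)&(P[...,2]>.012)&(P[...,2]<.03)&(P[...,0]>.4)&(P[...,0]<.7)&(P[...,1]>-.46)&(P[...,1]<-.07)
    k=cv2.connectedComponentsWithStats(m.astype(np.uint8)); 
    i=1+np.argmax(k[2][1:,4]); print("tray",k[2][i],cv2.minAreaRect(C(P[k[1]==i][:,:2]*1000)))
    A=cv2.resize(im[230:384,160:300] if n=="side" else im[165:235,100:230],None,fx=3.8,fy=3.8,interpolation=cv2.INTER_CUBIC); cv2.imwrite(f"pics/t{n}.png",A)
for n,pts in (("side",[((352/7+180),(320/7+110),.03),(300/7+180,158/7+110,.102),(255/7+180,148/7+110,.102)]),("scene",[(232/11.2+295,408/11.2+155,.03),(288/11.2+295,195/11.2+155,.102),(316/11.2+295,147/11.2+155,.102)])):
    c=load(n)[2]
    for u,v,z in pts: print(n,ray(u,v,c,z))
E
python3 m.py
```

```text
side cap top 0.5381873846054077 0.20309171080589294 0.027592526748776436 0.100320995 [0.53832203 0.20201215] 194
block ((538.1375122070312, 201.17982482910156), (92.52301788330078, 90.69571685791016), 58.93045425415039)
tray [ 181  249  100  135 1612] ((542.8849487304688, -274.0558776855469), (281.70745849609375, 150.5139923095703), 75.45393371582031)
scene cap top 0.5386360287666321 0.20508597791194916 0.027680179104208946 0.10139628 [0.5396278  0.20428191] 184
block ((539.1868286132812, 203.64630126953125), (89.74636840820312, 88.74671936035156), 59.3165397644043)
tray [112 175 104  51 853] ((541.870849609375, -273.9998779296875), (282.1883239746094, 155.5904541015625), 75.53839874267578)
side [0.57011024 0.18487632 0.03      ]
side [0.55525893 0.19318705 0.102     ]
side [0.5391663  0.20173522 0.102     ]
scene [0.56901785 0.18808577 0.03      ]
scene [0.55577844 0.19630479 0.102     ]
scene [0.53955078 0.20741595 0.102     ]
```

View pics/tside.png

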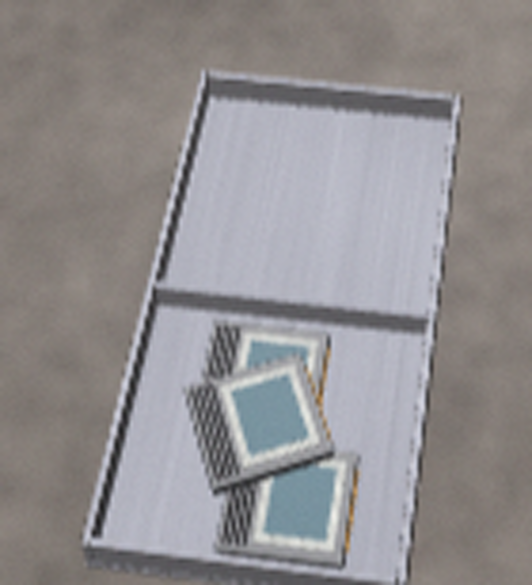

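View pics/tscene.png

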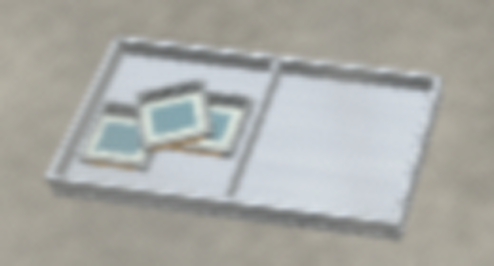

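Request:
{"op": "play_rows", "data": {
  "plan": [
    [[0, 2.2, 5.1, 0, 0, 0], [0, 4.4, 10.2, 0, 0, 0], [0, 6.6, 15.3, 0, 0, 0], [0, 8.65, 20.35, 0, 0, 0], [0, 8.65, 20.35, 0, 0, 0]]
  ],
  "hand": 1
}}

```text
time_s: 0.78
tcp_pos: [0.5371, 0.2065, 0.2224]
ee_rot: [[-0.0, -1.0, -0.005], [0.0, -0.005, 1.0], [-1.0, 0.0, 0.0]]
wrist_force: [-0.3, -0.5, 0.2]
gripper_width: 1.002
```

Request:
{"op": "play_rows", "data": {
  "plan": [
    [[3, 0, 0, 0, 0, 0], [6, 0, 0, 0, 0, 0], [9, 0, 0, 0, 0, 0], [9, 0, 0, 0, 0, 0], [9, 0, 0, 0, 0, 0]]
  ]
}}

```text
time_s: 1.4
tcp_pos: [0.5394, 0.2034, 0.1336]
ee_rot: [[0.002, -1.0, 0.0], [0.0, 0.0, 1.0], [-1.0, -0.002, 0.0]]
wrist_force: [-0.1, 0.1, 0.4]
gripper_width: 1.002
```

```bash
cat > look.py <<'E'
import sys
from h import *
from station import r
k=sys.argv[1]
s=r.sense(); print({a:np.round(s[a],4).tolist() for a in('time_s','tcp_pos','ee_rot','joints','wrist_force','moment','gripper_width')})
for n in sys.argv[2:]:
    im,d=r.capture(n); cv2.imwrite(f"pics/{n}{k}.png",im); np.save(f"{n}{k}.npy",d); np.save(f"{n}{k}c.npy",r.get_calibration(n),allow_pickle=True)
E
python3 look.py 1 side scene wrist; python3 -c "
from h import *
a=load('side',1)[0][80:200,160:290];b=load('scene',1)[0][130:220,270:370]
cv2.imwrite('pics/c1.png',np.hstack([cv2.resize(a,(400,400),interpolation=2),cv2.resize(b,(400,400),interpolation=2)]))"
```

```text
{'time_s': 1.4, 'tcp_pos': [0.5394, 0.2034, 0.1336], 'ee_rot': [[0.0016, -1.0, 0.0002], [0.0004, 0.0002, 1.0], [-1.0, -0.0016, 0.0004]], 'joints': [36.7744, 21.8219, -13.6936, 0.0467, -54.3968, -36.8118], 'wrist_force': [-0.1284, 0.1153, 0.3982], 'moment': [0.0114, 0.0362, -0.0129], 'gripper_width': 1.002}
```

View pics/c1.png

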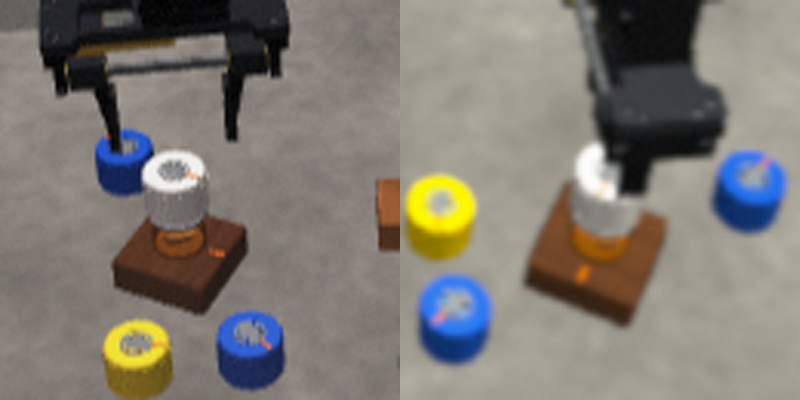

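View pics/wrist1.png

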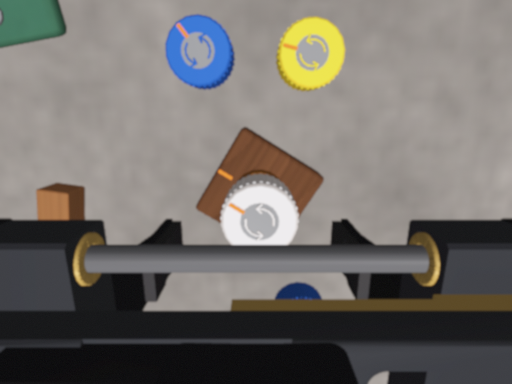

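The wrist view shows the cap between the fingers, with the logo centre near (261,221), and nothing under the fingertips at cap height.

```bash
python3 -c "
from h import *
c=load('wrist',1)[2]
print(ray(261,221,c,.102), ray(225,175,c,.03))
im,d,c=load('wrist',1);P=cloud(d,c)
m=(np.hypot(P[...,0]-.5385,P[...,1]-.203)<.04)&(abs(P[...,2]-.102)<.004);q=P[m];print(q.min(0),q.max(0),np.median(q[:,2]))
for u in(0,):print(ray(221,222,c,.095),ray(299,222,c,.095))
"
```

```text
[0.53571884 0.20585408 0.102     ] [0.56772094 0.18796088 0.03      ]
[0.50947873 0.17808064 0.09802236] [0.56407188 0.22308814 0.10558741] 0.10257744781345199
[0.56445558 0.20921055 0.095     ] [0.50823769 0.2092315  0.095     ]
```

Request:
{"op": "play_rows", "data": {
  "plan": [
    [[2, 0.1, 0, 0, 0, 0], [4, 0.1, 0, 0, 0, 0], [6, 0.1, 0, 0, 0, 0], [6, 0.1, 0, 0, 0, 0], [6, 0.1, 0, 0, 0, 0]]
  ]
}}

```text
time_s: 2.17
tcp_pos: [0.5383, 0.204, 0.0739]
ee_rot: [[0.002, -1.0, -0.0], [0.001, -0.0, 1.0], [-1.0, -0.002, 0.001]]
wrist_force: [1.0, -0.4, -0.4]
gripper_width: 0.998
```

Request:
{"op": "play_rows", "data": {
  "plan": [
    [[0, 0, 0, 0, 0, 0], [0, 0, 0, 0, 0, 0], [0, 0, 0, 0, 0, 0], [0, 0, 0, 0, 0, 0], [0, 0, 0, 0, 0, 0]]
  ],
  "hand": 0
}}

```text
time_s: 2.8
tcp_pos: [0.5376, 0.2035, 0.0726]
ee_rot: [[0.0, -1.0, -0.0], [-0.0, -0.0, 1.0], [-1.0, -0.0, -0.0]]
wrist_force: [0.5, -0.2, 0.3]
gripper_width: 0.614
```

Request:
{"op": "play_rows", "data": {
  "plan": [
    [[0, 0, 0, 0, 0, 0], [0, 0, 0, 0, 0, 0]]
  ]
}}

```text
time_s: 3.05
tcp_pos: [0.5376, 0.2035, 0.0727]
ee_rot: [[0.0, -1.0, -0.0], [0.0, -0.0, 1.0], [-1.0, -0.0, 0.0]]
wrist_force: [-0.2, -0.5, 0.9]
gripper_width: 0.614
```

```bash
python3 look.py 2 side scene wrist; python3 -c "
from h import *
a=load('side',2)[0][80:200,160:290];b=load('scene',2)[0][130:220,270:370]
cv2.imwrite('pics/c2.png',np.hstack([cv2.resize(a,(400,400),interpolation=2),cv2.resize(b,(400,400),interpolation=2)]))"
```

```text
{'time_s': 3.05, 'tcp_pos': [0.5376, 0.2035, 0.0727], 'ee_rot': [[0.0002, -1.0, -0.0], [0.0, -0.0, 1.0], [-1.0, -0.0002, 0.0]], 'joints': [36.8819, 25.8012, -17.6484, 0.0058, -46.5408, -36.8836], 'wrist_force': [-0.2373, -0.5285, 0.9316], 'moment': [-0.0597, 0.024, -0.0126], 'gripper_width': 0.6141}
```

View pics/c2.png

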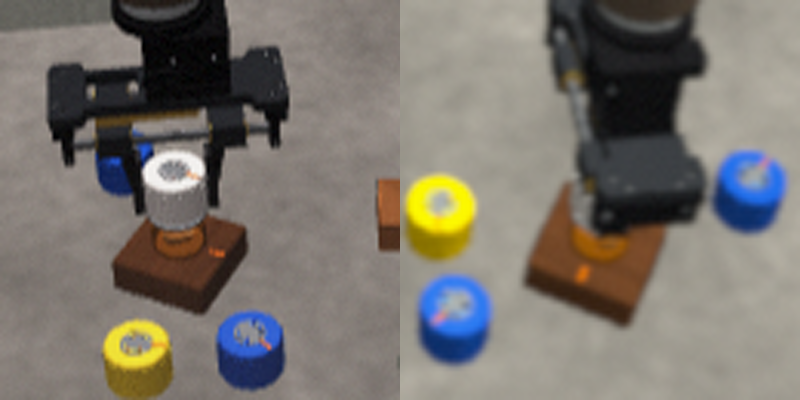

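View pics/wrist2.png

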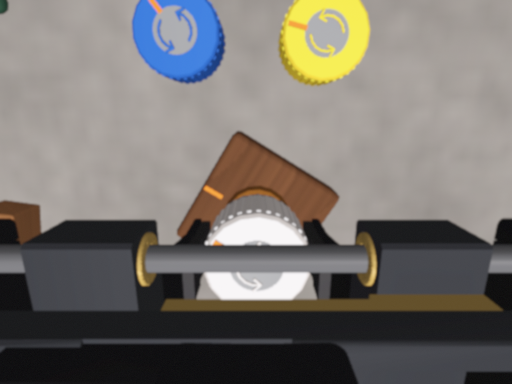

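The cap is gripped: the opening is 0.614 × 87 = 53.4 mm, against a 54 mm cap. Its pointer is unchanged, so I'll press in small steps.

Request:
{"op": "play_rows", "data": {
  "plan": [
    [[0.1, 0, 0, 0, 0, 0], [0.15, 0, 0, 0, 0, 0], [0.2, 0, 0, 0, 0, 0], [0.2, 0, 0, 0, 0, 0]]
  ]
}}

```text
time_s: 3.7
tcp_pos: [0.5376, 0.2036, 0.0711]
ee_rot: [[0.0, -1.0, -0.0], [0.0, -0.0, 1.0], [-1.0, -0.0, 0.0]]
wrist_force: [-1.8, -1.0, 4.7]
gripper_width: 0.612
```

Request:
{"op": "play_rows", "data": {
  "plan": [
    [[0.05, 0, 0, 0, 0, 0], [0.1, 0, 0, 0, 0, 0], [0.1, 0, 0, 0, 0, 0]]
  ]
}}

```text
time_s: 4.08
tcp_pos: [0.5376, 0.2036, 0.0703]
ee_rot: [[0.0, -1.0, -0.0], [0.0, -0.0, 1.0], [-1.0, -0.0, 0.0]]
wrist_force: [-1.7, -0.5, 5.7]
gripper_width: 0.616
```

```bash
python3 look.py 3 side
```

```text
{'time_s': 4.075, 'tcp_pos': [0.5376, 0.2036, 0.0703], 'ee_rot': [[0.0005, -1.0, -0.0003], [0.0001, -0.0003, 1.0], [-1.0, -0.0005, 0.0001]], 'joints': [36.8879, 25.9714, -17.7947, 0.0185, -46.2107, -36.8839], 'wrist_force': [-1.7091, -0.4509, 5.6607], 'moment': [-0.108, 0.5597, 0.0164], 'gripper_width': 0.6163}
```

Force is rising as the spring law predicts, so I'll keep going.

Request:
{"op": "play_rows", "data": {
  "plan": [
    [[0.05, 0, 0, 0, 0, 0], [0.1, 0, 0, 0, 0, 0], [0.1, 0, 0, 0, 0, 0]]
  ]
}}

```text
time_s: 4.5
tcp_pos: [0.5376, 0.2035, 0.0694]
ee_rot: [[0.001, -1.0, -0.0], [0.0, -0.0, 1.0], [-1.0, -0.001, 0.0]]
wrist_force: [-2.1, -0.6, 6.3]
gripper_width: 0.616
```

Request:
{"op": "play_rows", "data": {
  "plan": [
    [[0.05, 0, 0, 0, 0, 0], [0.1, 0, 0, 0, 0, 0], [0.1, 0, 0, 0, 0, 0]]
  ]
}}

```text
time_s: 4.88
tcp_pos: [0.5376, 0.2036, 0.0691]
ee_rot: [[0.001, -1.0, -0.001], [-0.0, -0.001, 1.0], [-1.0, -0.001, -0.0]]
wrist_force: [-2.9, -1.0, 10.3]
gripper_width: 0.614
```

The force jumped to 10.3 N, with only 0.3 mm of travel for 1 mm commanded, so the skirt has landed on the flange and the lugs are clear. Now a careful anticlockwise turn.

Request:
{"op": "play_rows", "data": {
  "plan": [
    [[0, 0, 0, -0.4, 0, 0], [0, 0, 0, -0.8, 0, 0], [0, 0, 0, -0.8, 0, 0]]
  ]
}}

```text
time_s: 5.25
tcp_pos: [0.5386, 0.2041, 0.0691]
ee_rot: [[0.003, -0.99, -0.141], [0.001, -0.141, 0.99], [-1.0, -0.003, 0.001]]
wrist_force: [0.1, 0.9, 7.4]
gripper_width: 0.616
```

```bash
python3 look.py 4 side
```

```text
{'time_s': 5.25, 'tcp_pos': [0.5386, 0.2041, 0.0691], 'ee_rot': [[0.003, -0.9901, -0.1406], [0.0012, -0.1406, 0.9901], [-1.0, -0.0031, 0.0008]], 'joints': [36.8876, 26.0822, -17.8227, 0.066, -45.9193, -28.8513], 'wrist_force': [0.1283, 0.8906, 7.3975], 'moment': [-0.0657, 0.4035, 0.0286], 'gripper_width': 0.6157}
```

Request:
{"op": "play_rows", "data": {
  "plan": [
    [[0.03, 0, 0, -0.4, 0, 0], [0.03, 0, 0, -0.8, 0, 0], [0.03, 0, 0, -0.8, 0, 0]]
  ]
}}

```text
time_s: 5.68
tcp_pos: [0.5392, 0.2045, 0.0692]
ee_rot: [[0.004, -0.961, -0.277], [0.002, -0.277, 0.961], [-1.0, -0.005, 0.001]]
wrist_force: [-0.1, 0.1, 8.7]
gripper_width: 0.617
```

```bash
python3 look.py 5 side wrist; python3 -c "
from h import *
a=load('side',5)[0][120:175,190:245];b=load('side',2)[0][120:175,190:245]
cv2.imwrite('pics/c5.png',np.hstack([cv2.resize(a,(400,400),interpolation=2),cv2.resize(b,(400,400),interpolation=2)]))"
```

```text
{'time_s': 5.675, 'tcp_pos': [0.5392, 0.2045, 0.0692], 'ee_rot': [[0.0042, -0.9608, -0.2772], [0.0019, -0.2772, 0.9608], [-1.0, -0.0046, 0.0007]], 'joints': [36.8946, 26.0965, -17.7968, 0.0781, -45.8489, -20.8558], 'wrist_force': [-0.1093, 0.0505, 8.7391], 'moment': [0.0101, 0.2889, 0.0307], 'gripper_width': 0.6169}
```

View pics/c5.png

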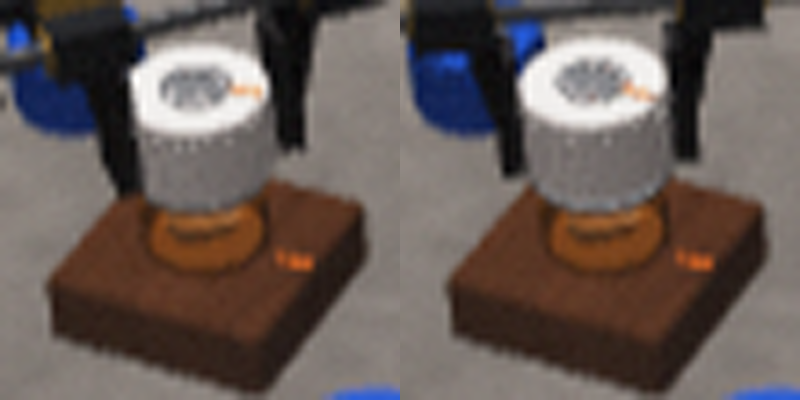

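The cap (left crop) has turned with the gripper by about 16° and meets almost no resistance. I'll take it to mid-slot.

Request:
{"op": "play_rows", "data": {
  "plan": [
    [[0, 0, 0, -0.5, 0, 0], [0, 0, 0, -1.0, 0, 0], [0, 0, 0, -1.5, 0, 0], [0, 0, 0, -1.5, 0, 0]]
  ]
}}

```text
time_s: 6.28
tcp_pos: [0.5395, 0.2049, 0.0692]
ee_rot: [[0.005, -0.856, -0.517], [0.003, -0.517, 0.856], [-1.0, -0.006, -0.0]]
wrist_force: [0.5, 0.6, 7.6]
gripper_width: 0.618
```

Request:
{"op": "play_rows", "data": {
  "plan": [
    [[0, 0, 0, -0.5, 0, 0], [0, 0, 0, -1.0, 0, 0], [0, 0, 0, -1.5, 0, 0], [0, 0, 0, -1.9, 0, 0], [0, 0, 0, -1.9, 0, 0]]
  ]
}}

```text
time_s: 6.9
tcp_pos: [0.5395, 0.205, 0.0692]
ee_rot: [[0.005, -0.641, -0.767], [0.003, -0.767, 0.641], [-1.0, -0.005, -0.002]]
wrist_force: [1.0, 2.0, 7.6]
gripper_width: 0.615
```

```bash
python3 look.py 6 side wrist; python3 -c "
from h import *
a=load('side',6)[0][120:175,190:245];b=load('wrist',6)[0]
cv2.imwrite('pics/c6.png',np.hstack([cv2.resize(a,(400,384),interpolation=2),b[:,56:456]]))"
```

```text
{'time_s': 6.9, 'tcp_pos': [0.5395, 0.205, 0.0692], 'ee_rot': [[0.005, -0.6414, -0.7672], [0.0027, -0.7672, 0.6415], [-1.0, -0.0053, -0.0021]], 'joints': [36.9085, 26.103, -17.7727, 0.0676, -45.8003, 13.1443], 'wrist_force': [1.0067, 2.011, 7.5594], 'moment': [0.2615, 0.2394, 0.0267], 'gripper_width': 0.6153}
```

View pics/c6.png

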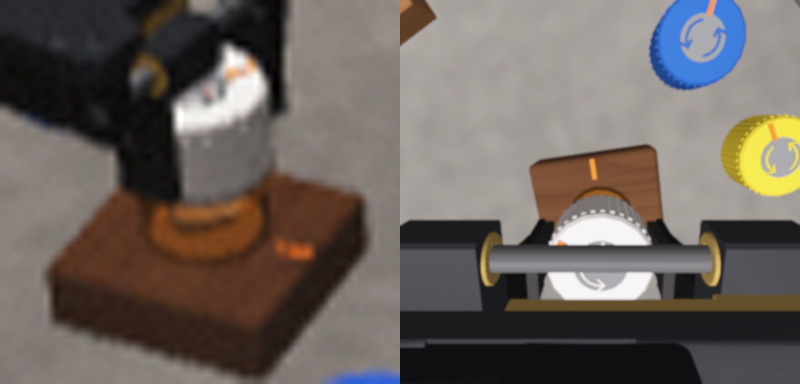

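The cap is turned 50°, and in the wrist view the pointer sits at the same place relative to the gripper as before, (217,243), so it hasn't slipped. I'll lift straight up slowly.

Request:
{"op": "play_rows", "data": {
  "plan": [
    [[-0.2, 0, 0, 0, 0, 0], [-0.4, 0, 0, 0, 0, 0], [-0.6, 0, 0, 0, 0, 0], [-0.8, 0, 0, 0, 0, 0], [-0.8, 0, 0, 0, 0, 0]]
  ]
}}

```text
time_s: 7.62
tcp_pos: [0.5386, 0.2042, 0.075]
ee_rot: [[0.002, -0.643, -0.766], [0.001, -0.766, 0.643], [-1.0, -0.003, -0.001]]
wrist_force: [5.1, 2.4, -2.3]
gripper_width: 0.612
```

Request:
{"op": "play_rows", "data": {
  "plan": [
    [[-0.2, 0, 0, 0, 0, 0], [-0.4, 0, 0, 0, 0, 0], [-0.4, 0, 0, 0, 0, 0]]
  ]
}}

```text
time_s: 8.0
tcp_pos: [0.5385, 0.2042, 0.0788]
ee_rot: [[0.002, -0.643, -0.766], [0.001, -0.766, 0.643], [-1.0, -0.002, -0.001]]
wrist_force: [5.8, 1.1, -3.2]
gripper_width: 0.616
```

```bash
python3 look.py 7 side; python3 -c "
from h import *
a=load('side',7)[0][110:175,190:255]
cv2.imwrite('pics/c7.png',cv2.resize(a,(400,400),interpolation=2))"
```

```text
{'time_s': 8.0, 'tcp_pos': [0.5385, 0.2042, 0.0788], 'ee_rot': [[0.0021, -0.6428, -0.766], [0.0014, -0.766, 0.6428], [-1.0, -0.0024, -0.0007]], 'joints': [36.8788, 25.3932, -17.2434, 0.0087, -47.2178, 13.1155], 'wrist_force': [5.7662, 1.1218, -3.1643], 'moment': [0.6576, -1.5126, -0.0591], 'gripper_width': 0.6165}
```

View pics/c7.png

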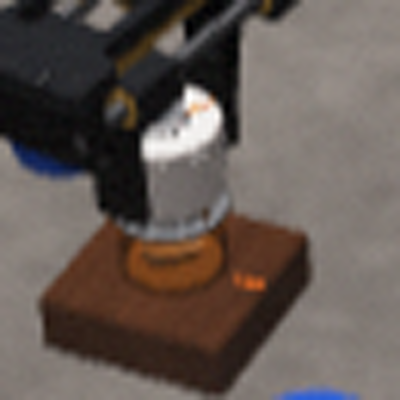

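The cap is rising, with a mild 5.8 N side rub because the gripper sits slightly off the axis. I'll ease it about 1 mm over to the vial's axis and keep lifting.

Request:
{"op": "play_rows", "data": {
  "plan": [
    [[0, -0.12, -0.03, 0, 0, 0], [0, -0.12, -0.03, 0, 0, 0], [-0.2, -0.12, -0.03, 0, 0, 0], [-0.4, -0.12, -0.03, 0, 0, 0], [-0.4, -0.12, -0.03, 0, 0, 0]]
  ]
}}

```text
time_s: 8.68
tcp_pos: [0.5385, 0.2042, 0.0833]
ee_rot: [[0.0, -0.643, -0.766], [-0.0, -0.766, 0.643], [-1.0, -0.0, -0.0]]
wrist_force: [3.9, 1.8, -2.6]
gripper_width: 0.614
```

Request:
{"op": "play_rows", "data": {
  "plan": [
    [[-0.3, 0, 0, 0, 0, 0], [-0.6, 0, 0, 0, 0, 0], [-0.9, 0, 0, 0, 0, 0], [-1.2, 0, 0, 0, 0, 0], [-1.2, 0, 0, 0, 0, 0]]
  ]
}}

```text
time_s: 9.3
tcp_pos: [0.5382, 0.2042, 0.0955]
ee_rot: [[-0.0, -0.643, -0.766], [-0.0, -0.766, 0.643], [-1.0, 0.0, 0.0]]
wrist_force: [0.2, 0.2, -0.3]
gripper_width: 0.615
```

Request:
{"op": "play_rows", "data": {
  "plan": [
    [[-1, 0, 0, 0, 0, 0], [-3, 0, 0, 0, 0, 0], [-6, 0, 0, 0, 0, 0], [-6, 0, 0, 0, 0, 0]]
  ]
}}

```text
time_s: 9.8
tcp_pos: [0.5401, 0.2052, 0.1584]
ee_rot: [[0.005, -0.642, -0.766], [0.003, -0.766, 0.642], [-1.0, -0.006, -0.002]]
wrist_force: [-0.6, 1.0, 0.1]
gripper_width: 0.615
```

```bash
python3 look.py 8 side scene wrist; python3 -c "
from h import *
a=load('side',8)[0][60:190,150:280];b=load('wrist',8)[0]
cv2.imwrite('pics/c8.png',np.hstack([cv2.resize(a,(384,384),interpolation=2),b[:,56:456]]))"
```

```text
{'time_s': 9.8, 'tcp_pos': [0.5401, 0.2052, 0.1584], 'ee_rot': [[0.0055, -0.6424, -0.7663], [0.0032, -0.7663, 0.6424], [-1.0, -0.006, -0.0021]], 'joints': [36.883, 20.3647, -11.9371, 0.0479, -57.3354, 13.1181], 'wrist_force': [-0.5639, 0.9586, 0.1151], 'moment': [-0.0884, 0.0434, -0.0441], 'gripper_width': 0.6145}
```

View pics/c8.png

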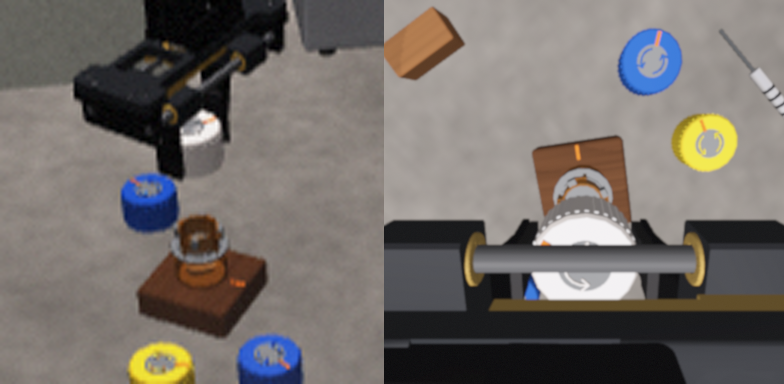

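The cap is off, upright in the grip, and the open neck with its grey collar is visible below. I'll carry it to the empty bay's centre, about (0.560, −0.207).

Request:
{"op": "play_rows", "data": {
  "plan": [
    [[0, 2, -1.86, 0, 0, 0], [0, 5, -4.66, 0, 0, 0], [0, 8.5, -7.92, 0, 0, 0], [0, 12, -11.18, 0, 0, 0], [0, 15.5, -14.44, 0, 0, 0]]
  ]
}}

```text
time_s: 10.58
tcp_pos: [0.5487, -0.0089, 0.1541]
ee_rot: [[-0.002, -0.643, -0.766], [-0.001, -0.766, 0.643], [-1.0, 0.002, 0.002]]
wrist_force: [0.8, 0.2, -1.1]
gripper_width: 0.613
```

Request:
{"op": "play_rows", "data": {
  "plan": [
    [[0, 4, -3.73, 0, 0, 0], [0, 8, -7.45, 0, 0, 0], [0, 12, -11.2, 0, 0, 0], [0, 14.65, -13.64, 0, 0, 0], [0, 14.65, -13.64, 0, 0, 0]]
  ]
}}

```text
time_s: 11.2
tcp_pos: [0.5587, -0.2094, 0.1535]
ee_rot: [[-0.003, -0.646, -0.763], [0.0, -0.763, 0.646], [-1.0, 0.002, 0.003]]
wrist_force: [-0.5, 0.7, -0.1]
gripper_width: 0.615
```

Request:
{"op": "play_rows", "data": {
  "plan": [
    [[0, 0, 0, 0, 0, 0], [0, 0, 0, 0, 0, 0]]
  ]
}}

```text
time_s: 11.45
tcp_pos: [0.5597, -0.2061, 0.155]
ee_rot: [[-0.001, -0.642, -0.767], [0.0, -0.767, 0.642], [-1.0, 0.0, 0.001]]
wrist_force: [-0.1, 0.8, -1.0]
gripper_width: 0.616
```

```bash
python3 look.py 9 side scene wrist; python3 -c "
from h import *
b=load('scene',9)[0][130:250,90:250]
cv2.imwrite('pics/c9.png',cv2.resize(b,(600,450),interpolation=2))"
```

```text
{'time_s': 11.45, 'tcp_pos': [0.5597, -0.2061, 0.155], 'ee_rot': [[-0.0007, -0.6416, -0.7671], [0.0002, -0.7671, 0.6416], [-1.0, 0.0003, 0.0007]], 'joints': [-4.6777, 22.4521, -9.1819, -0.0088, -58.4069, 54.7724], 'wrist_force': [-0.0991, 0.8361, -1.03], 'moment': [-0.0334, 0.0273, 0.0084], 'gripper_width': 0.6155}
```

View pics/side9.png

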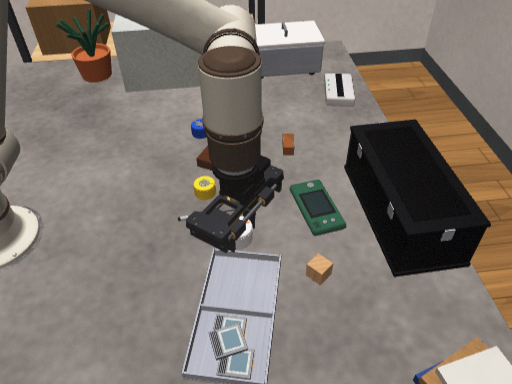

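View pics/c9.png

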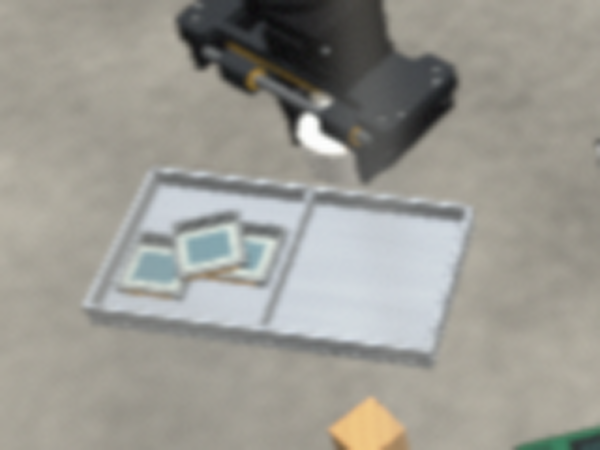

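View pics/wrist9.png

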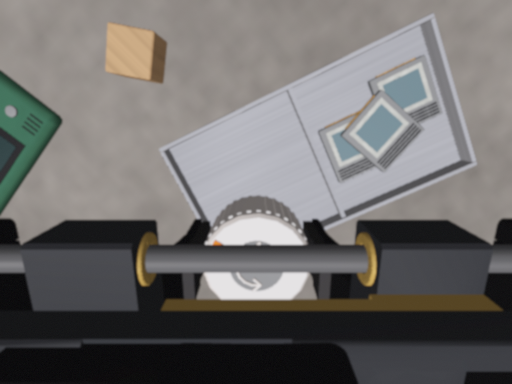

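```bash
python3 -c "
from h import *
c=load('wrist',9)[2]
for n,u,v in(('corner',163,150),('far',434,17),('far2',475,162)):print(n,ray(u,v,c,.024))
print('div',ray(290,92,c,.022))
t=np.array([.5424,-.274]);a=np.radians(-14.5)
R=np.array([[np.cos(a),-np.sin(a)],[np.sin(a),np.cos(a)]])
for p in((.075,.14),(.075,-.14),(-.075,-.14),(.073,0),(0,.069)):print(p,t+R@p)
"
```

```text
corner [ 0.64516259 -0.15893419  0.024     ]
far [ 0.57494177 -0.42543461  0.024     ]
far2 [ 0.43689636 -0.38872627  0.024     ]
div [ 0.60732088 -0.28880854  0.022     ]
(0.075, 0.14) [ 0.65006427 -0.15723783]
(0.075, -0.14) [ 0.57995787 -0.42831917]
(-0.075, -0.14) [ 0.43473573 -0.39076217]
(0.073, 0) [ 0.61307478 -0.29227774]
(0, 0.069) [ 0.55967622 -0.20719781]
```

The tray pose from the wrist view agrees within about 5 mm, against a tolerance of ±42 mm. Now I'll lower it.

Request:
{"op": "play_rows", "data": {
  "plan": [
    [[3, 0, 0, 0, 0, 0], [6, 0, 0, 0, 0, 0], [9, 0, 0, 0, 0, 0], [12, 0, 0, 0, 0, 0], [12, 0, 0, 0, 0, 0]]
  ]
}}

```text
time_s: 12.22
tcp_pos: [0.558, -0.2064, 0.0331]
ee_rot: [[-0.006, -0.642, -0.766], [0.001, -0.766, 0.642], [-1.0, 0.003, 0.005]]
wrist_force: [0.1, 0.1, -0.3]
gripper_width: 0.613
```

Request:
{"op": "play_rows", "data": {
  "plan": [
    [[0.5, 0, 0, 0, 0, 0], [1, 0, 0, 0, 0, 0], [1.5, 0, 0, 0, 0, 0], [2, 0, 0, 0, 0, 0], [2, 0, 0, 0, 0, 0]]
  ]
}}

```text
time_s: 12.85
tcp_pos: [0.5594, -0.2072, 0.0148]
ee_rot: [[-0.001, -0.643, -0.766], [0.0, -0.766, 0.643], [-1.0, 0.0, 0.001]]
wrist_force: [-0.2, 0.1, -0.8]
gripper_width: 0.613
```

```bash
python3 look.py 10 side; python3 -c "
from h import *
b=load('side',10)[0][220:350,170:300]
cv2.imwrite('pics/c10.png',cv2.resize(b,(600,600),interpolation=2))"
```

```text
{'time_s': 12.85, 'tcp_pos': [0.5594, -0.2072, 0.0148], 'ee_rot': [[-0.0009, -0.6429, -0.7659], [0.0001, -0.7659, 0.6429], [-1.0, 0.0005, 0.0008]], 'joints': [-4.787, 31.9307, -17.1463, -0.0045, -40.9737, 54.7808], 'wrist_force': [-0.174, 0.094, -0.7502], 'moment': [-0.0307, 0.0379, 0.013], 'gripper_width': 0.6127}
```

View pics/c10.png

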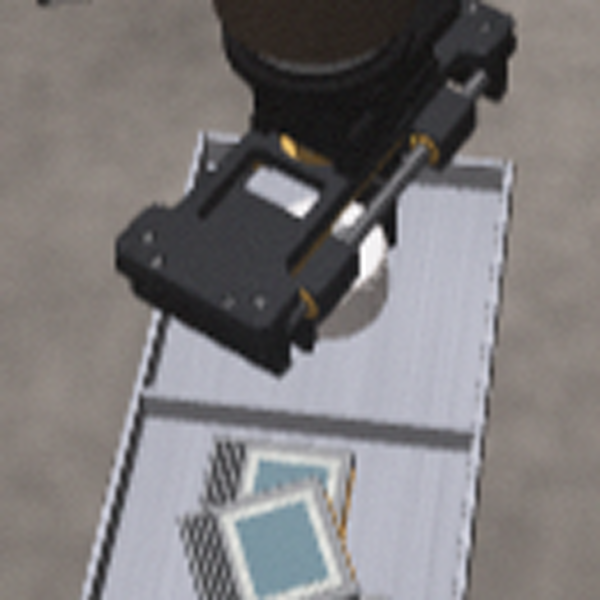

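Request:
{"op": "play_rows", "data": {
  "plan": [
    [[0.1, 0, 0, 0, 0, 0], [0.2, 0, 0, 0, 0, 0], [0.3, 0, 0, 0, 0, 0], [0.4, 0, 0, 0, 0, 0], [0.4, 0, 0, 0, 0, 0]]
  ]
}}

```text
time_s: 13.52
tcp_pos: [0.5597, -0.2072, 0.0111]
ee_rot: [[-0.0, -0.643, -0.766], [0.0, -0.766, 0.643], [-1.0, 0.0, 0.0]]
wrist_force: [-0.1, -0.7, -1.2]
gripper_width: 0.614
```

Request:
{"op": "play_rows", "data": {
  "plan": [
    [[0.05, 0, 0, 0, 0, 0], [0.1, 0, 0, 0, 0, 0], [0.15, 0, 0, 0, 0, 0], [0.15, 0, 0, 0, 0, 0]]
  ]
}}

```text
time_s: 14.02
tcp_pos: [0.5597, -0.2072, 0.0097]
ee_rot: [[-0.0, -0.643, -0.766], [0.0, -0.766, 0.643], [-1.0, 0.0, 0.0]]
wrist_force: [-1.1, -0.0, -0.2]
gripper_width: 0.616
```

Request:
{"op": "play_rows", "data": {
  "plan": [
    [[0.05, 0, 0, 0, 0, 0], [0.1, 0, 0, 0, 0, 0], [0.1, 0, 0, 0, 0, 0]]
  ]
}}

```text
time_s: 14.4
tcp_pos: [0.5597, -0.2072, 0.0087]
ee_rot: [[-0.0, -0.643, -0.766], [0.0, -0.766, 0.643], [-1.0, 0.0, 0.0]]
wrist_force: [0.1, 0.3, -1.0]
gripper_width: 0.62
```

Request:
{"op": "play_rows", "data": {
  "plan": [
    [[0.05, 0, 0, 0, 0, 0], [0.1, 0, 0, 0, 0, 0], [0.1, 0, 0, 0, 0, 0]]
  ]
}}

```text
time_s: 14.78
tcp_pos: [0.5598, -0.2072, 0.0086]
ee_rot: [[0.0, -0.643, -0.766], [-0.0, -0.766, 0.643], [-1.0, 0.0, -0.0]]
wrist_force: [-0.9, 1.7, 5.0]
gripper_width: 0.611
```

The cap touched the floor at TCP z = 8.6 mm, and I predicted 8.7. I'll ease off and release.

Request:
{"op": "play_rows", "data": {
  "plan": [
    [[-0.07, 0, 0, 0, 0, 0], [-0.07, 0, 0, 0, 0, 0]]
  ]
}}

```text
time_s: 15.02
tcp_pos: [0.5599, -0.2072, 0.0086]
ee_rot: [[0.0, -0.643, -0.766], [-0.0, -0.766, 0.643], [-1.0, -0.0, -0.0]]
wrist_force: [-0.1, 0.5, 1.9]
gripper_width: 0.612
```

Request:
{"op": "play_rows", "data": {
  "plan": [
    [[0, 0, 0, 0, 0, 0], [0, 0, 0, 0, 0, 0], [0, 0, 0, 0, 0, 0], [0, 0, 0, 0, 0, 0], [0, 0, 0, 0, 0, 0]]
  ],
  "hand": 0.9
}}

```text
time_s: 15.65
tcp_pos: [0.5598, -0.2072, 0.0084]
ee_rot: [[0.0, -0.643, -0.766], [0.0, -0.766, 0.643], [-1.0, -0.0, -0.0]]
wrist_force: [0.1, 0.4, -0.3]
gripper_width: 0.895
```

Request:
{"op": "play_rows", "data": {
  "plan": [
    [[-0.5, 0, 0, 0, 0, 0], [-2, 0, 0, 0, 0, 0], [-5, 0, 0, 0, 0, 0], [-10, 0, 0, 0, 0, 0], [-15, 0, 0, 0, 0, 0]]
  ]
}}

```text
time_s: 16.27
tcp_pos: [0.5597, -0.2073, 0.1611]
ee_rot: [[0.001, -0.643, -0.766], [-0.0, -0.766, 0.643], [-1.0, -0.0, -0.001]]
wrist_force: [1.2, -0.3, -0.4]
gripper_width: 0.9
```

Request:
{"op": "play_rows", "data": {
  "plan": [
    [[0, -5, 4, 0, 0, 0], [0, -10, 8, 0, 0, 0], [0, -14, 12, 0, 0, 0], [0, -14, 12, 0, 0, 0], [0, -14, 12, 0, 0, 0]]
  ]
}}

```text
time_s: 16.9
tcp_pos: [0.558, -0.0227, 0.1594]
ee_rot: [[0.001, -0.642, -0.767], [0.0, -0.767, 0.642], [-1.0, -0.001, -0.001]]
wrist_force: [0.1, 0.3, -0.1]
gripper_width: 0.901
```

```bash
python3 look.py 11 side scene; python3 -c "
from h import *
a=load('side',11)[0][220:350,170:300];b=load('scene',11)[0][150:240,100:230]
cv2.imwrite('pics/c11.png',np.hstack([cv2.resize(a,(400,400),interpolation=2),cv2.resize(b,(400,400),interpolation=2)]))
t=np.array([.5597,-.2072]);al=np.radians(-14.5);R=np.array([[np.cos(al),-np.sin(al)],[np.sin(al),np.cos(al)]])
for n in('side','scene'):
    im,d,c=load(n,11);P=cloud(d,c).astype(np.float32)
    m=(np.hypot(*(P[...,:2]-t).transpose(2,0,1))<.06)&(P[...,2]>.033)&(P[...,2]<.044)&(d>0)
    q=P[m];o=cv2.minEnclosingCircle(np.ascontiguousarray(q[:,:2]));print(n,o,np.median(q[:,2]),R.T@(np.array(o[0])-t),len(q))
    g=np.linalg.lstsq(np.c_[q[:,:2]-q[:,:2].mean(0),np.ones(len(q))],q[:,2],rcond=None)[0];print('tilt',g)
"
```

```text
{'time_s': 16.9, 'tcp_pos': [0.558, -0.0227, 0.1594], 'ee_rot': [[0.0013, -0.6422, -0.7666], [0.0001, -0.7666, 0.6422], [-1.0, -0.0009, -0.0009]], 'joints': [14.305, 18.6878, -14.3326, 0.015, -56.9042, 35.7325], 'wrist_force': [0.0722, 0.3031, -0.1142], 'moment': [-0.0794, 0.0346, -0.0055], 'gripper_width': 0.9006}
side ((0.5588143467903137, -0.20881961286067963), 0.028021125122904778) 0.036960427 [-0.00045192 -0.00178977] 466
tilt [-0.00221931  0.00221363  0.03693578]
scene ((0.5581219792366028, -0.20742341876029968), 0.027528246864676476) 0.037387848 [-0.00147182 -0.00061141] 205
tilt [-0.00766186  0.00264692  0.03735725]
```

View pics/c11.png

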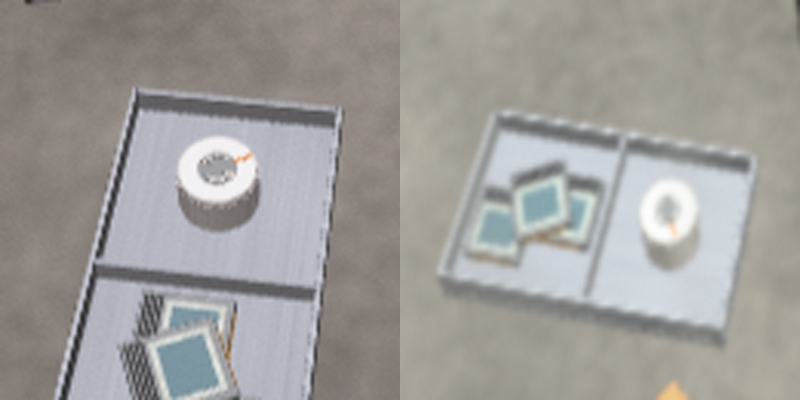

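View pics/side11.png

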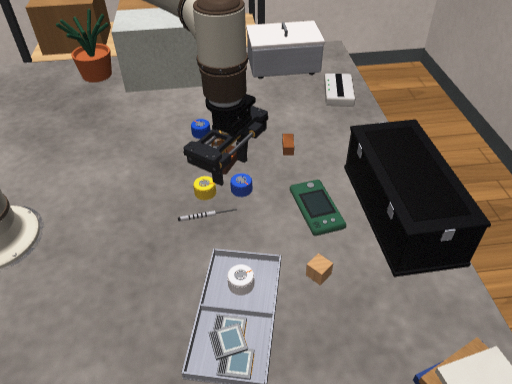

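The cap lies flat at the bay's centre, pixel (240,278) in the side view. Its top is 37 mm up, against the expected 38. Everything else is where it was, so I'll hand in.

```bash
python3 -c "
from station import r
print(r.finish_job())"
```

```text
the job is handed in; nothing more can be done
None
```

The cap is off the vial and resting open side down in the middle of the tray's empty bay, and I've handed the job in; no verdict was reported.

- **Unlocking:** I pressed the cap down about 3.6 mm until the force jumped to 10.3 N on landing, then turned it 50° anticlockwise at 7–9 N. It met almost no resistance.
- **Lifting:** The cap rubbed sideways at 5–6 N on the way up. I shifted the gripper about 1 mm towards the vial's axis and the rub had gone by the time the cap cleared the neck. The largest force I read at the wrist was about 11 N, but I only saw readings at the end of each move.
- **Placing:** I lowered the cap until it touched the floor at about 5 N, then eased off and released it. The arm ended about 0.16 m up, clear of everything.
- **Last checks:** Both fixed cameras put the cap within 2 mm of the bay's centre, with less than 0.5° of tilt. Its top measured 37 mm against an expected 38, which is within calibration error. The cartridges, driver, console and both blocks look unmoved, but I checked them by eye only.
- **Disagreements:** The wrist camera put the tray up to 6 mm, and the cap before gripping 2–3 mm, from where the fixed cameras did. Neither was enough to affect the grasp or the placing.

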